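# Start up the grinding corner from its push-button stations

## Task

Start up the belt grinder: with a fingertip, gently press the blue button (reset), then the white one (dust extractor), then the green one (grinder), each until it is fully in; the buttons stay in. Leave the red stop station untouched, and do not lift, tip or shove any of the stations or the things lying among them.

Things in the scene. Friction and masses are not known exactly. Their poses are not given: they have to be found in the camera images.
- blue_station: loose button station: flat round blue push button, 36 mm across, in a grey housing. The housing is 66x66 mm and 50 mm high, with a flat metal ring, 47 mm across, up to 52 mm; about 0.5 kg, it stands free on the bench on rubber feet. Origin: centre of its underside; z up. The button is at its centre
- blue_top (a point): centre of the top face of the blue button, 68 mm above the bench while the button is out, 60 mm when it is fully in; it moves with the button
- blue_button (a joint): travel of the blue button: 0 m out, 0.008 m fully in (hard stop). It moves straight down, has no return spring, resists with about 3 N of friction and stays where it is pushed. Its cap is cushioned: once the button is fully in, the cap gives up to 5 mm more, the force rising from 4.5 to 19.5 N, and springs back
- white_station: loose button station: flat round white push button, 36 mm across, in a grey housing. The housing is 66x66 mm and 50 mm high, with a flat metal ring, 47 mm across, up to 52 mm; about 0.5 kg, it stands free on the bench on rubber feet. Origin: centre of its underside; z up. The button is at its centre
- white_top (a point): centre of the top face of the white button, 68 mm above the bench while the button is out, 60 mm when it is fully in; it moves with the button
- white_button (a joint): travel of the white button: 0 m out, 0.008 m fully in (hard stop). It moves straight down, has no return spring, resists with about 3 N of friction and stays where it is pushed. Its cap is cushioned: once the button is fully in, the cap gives up to 5 mm more, the force rising from 4.5 to 19.5 N, and springs back
- green_station: loose button station: flat round green push button, 36 mm across, in a grey housing. The housing is 66x66 mm and 50 mm high, with a flat metal ring, 47 mm across, up to 52 mm; about 0.5 kg, it stands free on the bench on rubber feet. Origin: centre of its underside; z up. The button is at its centre
- green_top (a point): centre of the top face of the green button, 68 mm above the bench while the button is out, 60 mm when it is fully in; it moves with the button
- green_button (a joint): travel of the green button: 0 m out, 0.008 m fully in (hard stop). It moves straight down, has no return spring, resists with about 3 N of friction and stays where it is pushed. Its cap is cushioned: once the button is fully in, the cap gives up to 5 mm more, the force rising from 4.5 to 19.5 N, and springs back
- red_station: loose button station: red mushroom stop head, 40 mm across, in a yellow housing. The housing is 66x66 mm and 50 mm high, with a flat metal ring, 47 mm across, up to 52 mm; about 0.5 kg, it stands free on the bench on rubber feet. Origin: centre of its underside; z up. The button is at its centre
- red_top (a point): centre of the top face of the red button, 68 mm above the bench while the button is out, 60 mm when it is fully in; it moves with the button
- red_button (a joint): travel of the red button: 0 m out, 0.008 m fully in (hard stop). It moves straight down, has no return spring, resists with about 3 N of friction and stays where it is pushed
- block_magnet: red bar magnet with pale ends, 25x50x20 mm; a loose bystander lying on the bench; origin at the centre of its underside
- polish_bar: green and cream polishing bar, 30x85x30 mm; a loose bystander lying on the bench; origin at the centre of its underside
- sanding_block: wooden sanding block, 62x112x36 mm; a loose bystander lying on the bench; origin at the centre of its underside
- screwdriver: screwdriver with yellow handle, 25x210x25 mm; a loose bystander lying on the bench; origin at the centre of its underside
Mind the look-alikes: they are no part of the job. What is shaped like the white_station but purple is not meant.

How it is judged:
By the outcome, as a careful person would: the job done as asked, in the order asked, and still so for the second after the job is handed in, with the robot touching nothing.
It also fails if it takes over 42 s, if anything falls off the work surface, if the arm or the gripper's body presses on something with over 40 N, if the wrist force passes 120 N, or if a joint passes its speed limit or range.

## Robot

A 6-joint arm with a two-finger parallel gripper is mounted at the origin on a cart in front of the work surface, level with it; the furniture and walls round the work are solid. World frame = base frame: x ahead of the robot, y to its left, z up, the work surface at z = 0. Lengths are in m, angles in rad, forces in N, time in s.
With the tool pointing down it reaches from about 0.25 to 0.775 m from the base axis. Payload 4 kg.
Tool frame: the origin (TCP) lies on the centre line of the jaws, within the pads' length; the fingertips stand 14 mm ahead of it and the grasp point (between the pads) lies 5 mm behind it (robot.tcp_to_tips is the distance from the TCP to the fingertips, in m); z points along the fingers, y is the line along which they close (so a half turn about z gives the same grasp; the last joint's range is limited). The gripper opens to 94 mm and grips with 3 to 60 N. Pads are 16 mm wide; open, the fingers measure 119 mm over their backs; the gripper's body (75 mm by 177 mm) begins 78 mm behind the grasp point.
Start: joints at [-1.22, 0.087, 1.371, -0, 1.684, -0.103], TCP at [0.241, -0.494, 0.22] pointing down, gripper open.
Joint ranges: [-3.1, 3.1], [-0.76, 2.03], [0.27, 2.55], [-1.08, 4.22], [0.17, 2.65], [-2.57, 2.57]. Speed limits (rad/s): [2.79, 2.79, 3.14, 3.14, 3.14, 3.14].

## Interface

Orientations are given as [roll, pitch, yaw] about the fixed x, y, z axes, in that order (R = Rz(yaw) Ry(pitch) Rx(roll)).
In Python, from bench import robot gives the robot as it stands.
- The arm moves only by the tool carry_out, never from a script. Its argument "increments" is a list of rows, each a list of 3 entries, a list of its own where there are three numbers: the closure in counts, from 0 (fully open) to 255 (shut), then the shift along the tool's x, y, z in mm, then the turn about the tool's z in degrees. In form: [[fingers, [dx, dy, dz], twist], ...]. A call has 1 to 8 rows; each row shifts and turns the commanded pose from where the row before left it, along the tool's axes as they then stand; what a row does not reach is not made up. A row lasts 1/10 s, in which the tool goes at most 50 mm and 8.59 degrees, less where a joint would pass 70% of its speed; a pose out of reach is approached as far as the arm can. A call with a gripper value outside its range is refused whole. The fingers move at their own pace and stop on an object; the grip force is fixed at half the most. Time passes only in rows, so rows that do not move let the fingers close. It gives the time, the measured TCP pose, the force, the opening and the grip force at its end, in the units of the state.
- robot.get_obs(): the state, without advancing time (a new reading comes with each control period).
- robot.snapshot(name): name is "scene" or "top" or "wrist"; returns the picture (420x560x3 uint8, blue, green, red); there is no depth.
- robot.get_calibration(name): a dict with "vfov" (degrees; the focal length in pixels is half the picture's height over the tangent of half this angle, whatever the lens; pixels are square), "cx", "cy" (the principal point, pixels), "T" (4x4, takes a point from camera to world coordinates). Camera axes: x right, y down, z forward; pixel columns grow to the right and rows downward; lengths in m; the calibration is good to about 2 mm. A picture is of the moment at which its call begins: read the wrist's pose just before it. get_calibration takes no time and is no camera call; for the wrist camera it gives the pose at the moment of the call.
- robot.close_job(): hands the job in; it is judged then, once.
The state is a dict: "time": time; "joint_positions": joint angles; "qvel": joint speeds; "joint_torque": joint torques, N m; "tool_pos": TCP position; "ee_rot": TCP orientation; "wrist_force": force on the tool from outside, world axes, zero at the start; "wrist_torque": the same for the moment, N m; "width": finger opening in m; "finger_force": force on a finger pad.
Only numpy, scipy, OpenCV 4.12 (cv2) and the standard library are available. Lean on these libraries where they do the work, as an engineer would, in place of code of your own. Each camera call takes 0.05 s, during which the arm holds its last target. There are 200 camera calls.

## Working session

There is one attempt and no reset: what is moved stays moved. The work goes in short steps, Python scripts to look and compute and a tool call to move; the robot and the scene stay as the last step left them, time stands still between calls to the robot, and variables do not carry over. Pictures are saved under pics/ and viewed, at most 10 in all, crops included, and the job is handed in when it is done.

Besides the shell and the picture viewer there is one more tool, called after "Call:" as name([rows], argument=value, ...), one row to a line, values as JSON. carry_out: Moves the arm, as the interface text tells. Its arguments: {"type":"object","properties":{"increments":{"type":"array","items":{"type":"array"}}},"required":["increments"]}

```bash
mkdir -p pics; python3 - <<'E'
from bench import robot
import cv2
for n in ("top","scene"):
    c=robot.get_calibration(n); print(n,c)
    cv2.imwrite(f"pics/{n}1.png",robot.snapshot(n))
o=robot.get_obs(); print(o)
E
```

```text
top {'vfov': 43.08293162369205, 'cx': 289.8184160527956, 'cy': 209.02374926604682, 'T': array([[ 1.29728255e-02, -9.97007365e-01,  7.62103670e-02,
         4.21894811e-01],
       [-9.99914912e-01, -1.30394146e-02, -3.76203777e-04,
        -5.88843428e-02],
       [ 1.36881651e-03, -7.61990021e-02, -9.97091690e-01,
         1.36391630e+00],
       [ 0.00000000e+00,  0.00000000e+00,  0.00000000e+00,
         1.00000000e+00]])}
scene {'vfov': 50.09591779812195, 'cx': 277.58666043291146, 'cy': 215.73596643674898, 'T': array([[-0.82079439, -0.40028872,  0.40751136,  0.1394907 ],
       [-0.57121519,  0.57907169, -0.58171228,  0.51938734],
       [-0.00312543, -0.71024286, -0.7039498 ,  0.75894126],
       [ 0.        ,  0.        ,  0.        ,  1.        ]])}
{'time': 0.1, 'joint_positions': array([-1.22008501e+00,  8.78835541e-02,  1.37210919e+00, -1.69158661e-06,
        1.68357912e+00, -1.03108313e-01]), 'qvel': array([ 1.62717698e-03, -1.33363171e-03, -3.49942788e-03, -1.29781753e-03,
        1.29883830e-03,  2.26541484e-05]), 'joint_torque': array([ 1.99160982e-03, -3.41252768e+01, -3.03301191e+01,  7.19994097e-02,
        3.04698281e-02, -1.07027633e-04]), 'tool_pos': array([ 0.24095167, -0.49389404,  0.21841676]), 'ee_rot': array([-3.13962379e+00, -2.02038832e-04,  4.53819247e-01]), 'wrist_force': array([ 0.74262632,  0.40220795, -0.40784126]), 'wrist_torque': array([-0.02982555,  0.00134727,  0.00751992]), 'finger_force': 0.0, 'width': 0.09408237983806687}
```

View pics/top1.png

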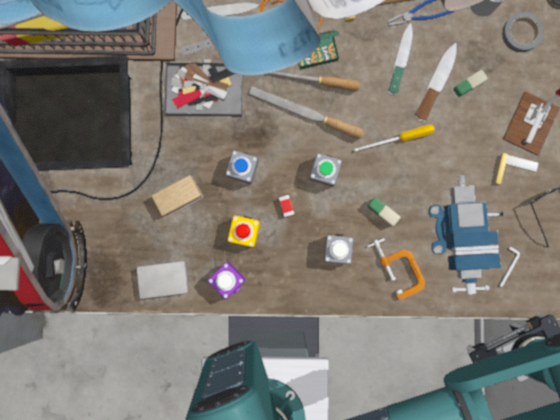

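View pics/scene1.png

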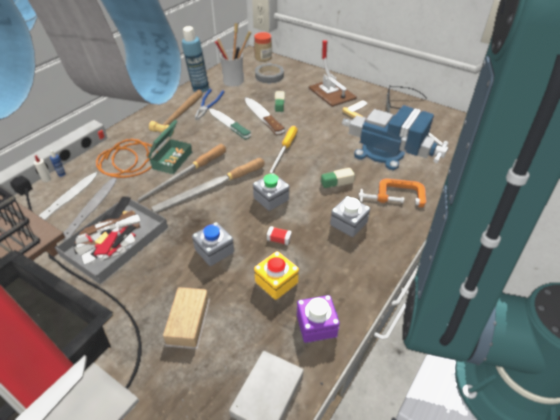

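The top view shows blue at about (241,166), green (326,169), white (339,249), red (244,231) and the purple decoy (227,281). The scene view shows the same stations: blue (211,233), green (270,181), white (350,207). Next I'll segment the caps and triangulate.

```bash
cat > h.py <<'E'
import cv2,numpy as np
from bench import robot
def ray(c,uv):
    f=210/np.tan(np.radians(c["vfov"]/2)); d=np.array([(uv[0]-c["cx"])/f,(uv[1]-c["cy"])/f,1])
    d=c["T"][:3,:3]@d; return c["T"][:3,3],d/np.linalg.norm(d)
def plane(c,uv,z):
    o,d=ray(c,uv); return o+d*(z-o[2])/d[2]
def tri(c1,u1,c2,u2):
    a,d=ray(c1,u1); b,e=ray(c2,u2)
    s=np.linalg.lstsq(np.stack([d,-e],1),b-a,rcond=None)[0]
    p,q=a+d*s[0],b+e*s[1]; return (p+q)/2,np.linalg.norm(p-q)
R={"blue":((95,120,60),(125,255,255)),"green":((45,120,60),(85,255,255)),"white":((0,0,185),(180,45,255))}
def blob(im,col,near,r=22):
    x,y=map(int,near); x0,y0=max(x-r,0),max(y-r,0)
    h=cv2.cvtColor(im[y0:y+r,x0:x+r],cv2.COLOR_BGR2HSV)
    n,l,s,ce=cv2.connectedComponentsWithStats(cv2.inRange(h,*map(np.array,R[col])))
    i=1+np.argmax(s[1:,4]); return ce[i]+[x0,y0],s[i]
E
python3 - <<'E'
from h import *
ct,cs=robot.get_calibration("top"),robot.get_calibration("scene")
t,s=cv2.imread("pics/top1.png"),cv2.imread("pics/scene1.png")
for n,a,b in(("blue",(241,166),(211,233)),("green",(326,169),(270,181)),("white",(339,249),(350,207))):
    u,su=blob(t,n,a);v,sv=blob(s,n,b)
    print(n,u,su[2:],v,sv[2:],*tri(ct,u,cs,v),plane(ct,u,.068),plane(cs,v,.066))
print("red",plane(ct,(244,231),.068),"purple",plane(ct,(227,281),.068))
E
```

```text
blue [240.5        164.88970588] [ 14  13 136] [211.03125 232.1875 ] [ 15  16 192] [0.62989448 0.06440432 0.06222692] 0.0019713274170740894 [0.6281647  0.06327111 0.068     ] [0.62814209 0.0673216  0.066     ]
green [325.9140625 167.84375  ] [ 13  13 128] [269.1375 181.425 ] [11 11 80] [ 0.62733835 -0.1463017   0.05701644] 0.004690485524433112 [ 0.62360693 -0.14676725  0.068     ] [ 0.62321164 -0.13678321  0.066     ]
white [339.87248322 248.56040268] [ 19  21 298] [352.53024911 205.90569395] [ 39  34 562] [ 0.42536814 -0.183749    0.05610788] 0.0019186709324687887 [ 0.42620472 -0.18222485  0.068     ] [ 0.42049425 -0.17426985  0.066     ]
red [0.46581963 0.05149452 0.068     ] purple [0.34444861 0.09022644 0.068     ]
```

```bash
cat >> h.py <<'E'
from scipy.spatial.transform import Rotation as Ro
def to(p):
    o=robot.get_obs(); M=Ro.from_euler("xyz",o["ee_rot"]).as_matrix()
    return 1000*M.T@(np.array(p)-o["tool_pos"])
E
python3 - <<'E'
from h import *
ct,cs=robot.get_calibration("top"),robot.get_calibration("scene")
print("belt",tri(ct,(297,45),cs,(152,72)),tri(ct,(240,72),cs,(125,103)), tri(ct,(312,42),cs,(172,60)))
cv2.imwrite("pics/w0.png",robot.snapshot("wrist")); c=robot.get_calibration("wrist");print(c)
print(to([.60,.064,.22]), robot.tcp_to_tips)
E
```

```text
belt (array([ 0.84905511, -0.06053511,  0.30796751]), np.float64(0.027221943544370644)) (array([0.79235424, 0.05750298, 0.31087726]), np.float64(0.0342756910883793)) (array([ 0.8402996 , -0.09806238,  0.32396045]), np.float64(0.0044776650812538765))
{'vfov': 58.31235447595872, 'cx': 279.26556884358376, 'cy': 213.51910122355105, 'T': array([[ 0.43772655, -0.86910621, -0.23032557,  0.3068638 ],
       [-0.89910696, -0.42353613, -0.11056134, -0.46150377],
       [-0.00146166,  0.25548296, -0.96681245,  0.38355274],
       [ 0.        ,  0.        ,  0.        ,  1.        ]])}
[ 567.31453129 -344.09459801   -0.76741018] 0.014
```

View pics/w0.png

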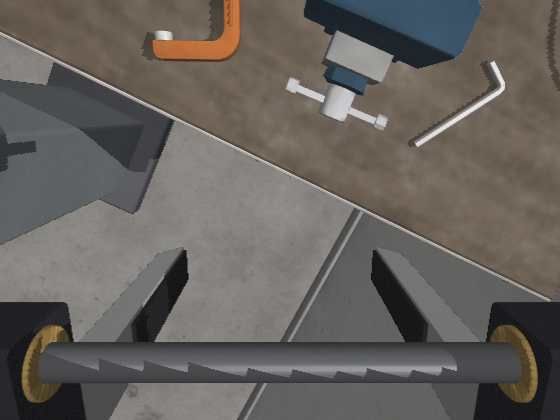

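The wrist view shows the vise and clamp at the top and the open fingers below. The camera sits about 73 mm ahead of the tool and looks slightly back. The hanging belt is about 0.31 m up, beyond x≈0.79, so it's clear of the work.

Call:
carry_out([
  [0,[35,-21,0],0],
  [0,[35,-21,0],0],
  [0,[35,-21,0],0],
  [0,[35,-21,0],0],
  [0,[35,-21,0],0],
  [0,[35,-21,0],0],
  [0,[35,-21,0],0],
  [0,[35,-21,0],0],
])

```text
time: 0.95
tool_pos: [0.4196, -0.219, 0.2193]
ee_rot: [-3.142, 0.0, 0.454]
wrist_force: [0.3, 0.3, 0.4]
width: 0.0939
finger_force: 0.0
```

Call:
carry_out([
  [0,[35,-21,0],0],
  [0,[35,-21,0],0],
  [0,[35,-21,0],0],
  [0,[35,-21,0],0],
  [0,[35,-21,0],0],
  [0,[30,-21,0],0],
  [0,[0,0,0],0],
  [0,[0,0,0],0],
])

```text
time: 1.75
tool_pos: [0.5479, -0.0171, 0.2188]
ee_rot: [-3.141, 0.002, 0.455]
wrist_force: [-0.0, -0.5, 0.2]
width: 0.0939
finger_force: 0.0
```

```bash
python3 - <<'E'
from h import *
cv2.imwrite("pics/w1.png",robot.snapshot("wrist"));o=robot.get_obs();print(o["time"],o["tool_pos"],o["ee_rot"])
c=robot.get_calibration("wrist");np.save("c1.npy",c,allow_pickle=True)
E
```

```text
1.8 [ 0.54773247 -0.01787945  0.21903907] [3.14147416e+00 1.32181988e-03 4.53906219e-01]
```

View pics/w1.png

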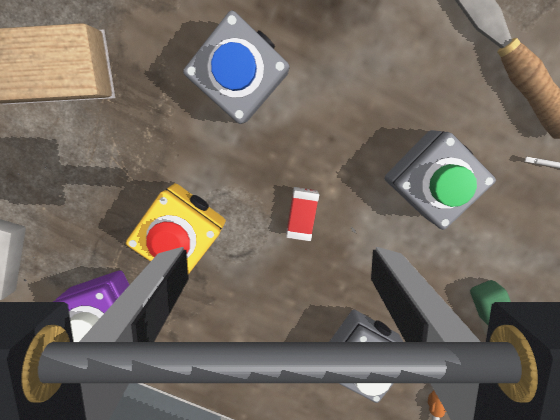

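The wrist view now shows blue at about (235,66), green (455,185), red (168,240) and the magnet (303,214). I'll move nearer to blue for a second view.

Call:
carry_out([
  [0,[30,0,0],0],
  [0,[30,0,0],0],
  [0,[10,-15,0],0],
  [0,[0,0,0],0],
  [0,[0,0,0],0],
  [0,[0,0,0],0],
])

```text
time: 2.4
tool_pos: [0.6037, 0.0258, 0.22]
ee_rot: [3.141, 0.0, 0.453]
wrist_force: [-0.2, 0.3, 0.0]
width: 0.0939
finger_force: 0.0
```

```bash
python3 - <<'E'
from h import *
c1=np.load("c1.npy",allow_pickle=True).item(); a=cv2.imread("pics/w1.png")
c=robot.get_calibration("wrist");im=robot.snapshot("wrist");cv2.imwrite("pics/w2.png",im)
for n,g,z in(("blue",(235,66),.068),("green",(455,185),.068)):
    u,s=blob(a,n,g,45)
    P=plane(c1,u,z); q=np.linalg.inv(c["T"])@np.append(P,1); f=210/np.tan(np.radians(c["vfov"]/2))
    g2=(q[0]/q[2]*f+c["cx"],q[1]/q[2]*f+c["cy"])
    v,sv=blob(im,n,g2,50)
    print(n,u,s,P,v,sv,plane(c,v,z),tri(c1,u,c,v))
o=robot.get_obs();print(o["time"],o["tool_pos"],o["ee_rot"],robot.get_calibration("wrist")["T"][:3,3]-o["tool_pos"])
E
```

```text
blue [233.24583333  65.83333333] [  21   21   45   49 1680] [0.63044299 0.06326019 0.068     ] [252.16763006 153.26156069] [  29   28   41   43 1384] [0.6311443  0.06480606 0.068     ] (array([0.63056481, 0.06462444, 0.061173  ]), np.float64(0.0007974530433954434))
green [452.50166556 184.96002665] [  20   25   46   42 1501] [ 0.62542871 -0.1434635   0.068     ] [458.26533629 258.38359202] [  28   29   44   40 1353] [ 0.62695325 -0.14142996  0.068     ] (array([ 0.62564972, -0.14864666,  0.05706607]), np.float64(0.0006467573169087323))
2.45 [0.60378863 0.02585269 0.22000032] [ 3.14094947e+00 -1.90646722e-04  4.52824176e-01] [0.06574998 0.03271972 0.16499445]
```

View pics/w2.png

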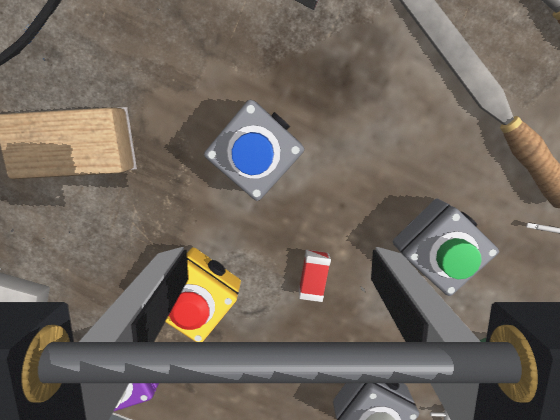

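The second view shows blue centred at (252,153) and green at (458,258). Blue agrees across views at (0.631, 0.0645). I'll close the fingers and hover just above it.

Call:
carry_out([
  [255,[20,-11,0],0],
  [255,[21,-12,0],0],
  [255,[0,0,20],0],
  [255,[0,0,30],0],
  [255,[0,0,30],0],
  [255,[0,0,20],0],
  [255,[0,0,10],0],
  [255,[0,0,0],0],
])

```text
time: 3.25
tool_pos: [0.63, 0.0648, 0.108]
ee_rot: [-3.14, 0.003, 0.453]
wrist_force: [-0.6, -0.8, 0.9]
width: 0.0335
finger_force: 0.0
```

```bash
python3 - <<'E'
from h import *
im=robot.snapshot("wrist");cv2.imwrite("pics/w3.png",im)
o=robot.get_obs();print(o["time"],o["tool_pos"],o["ee_rot"],o["width"],o["wrist_force"],to([.631,.0645,.095]))
E
```

```text
3.3 [0.63106723 0.06489287 0.10969759] [3.14149288e+00 2.03727538e-04 4.53310233e-01] 0.029272766636834577 [-0.47746623  0.09565169  0.03619619] [-0.22949548  0.32227988 14.69766816]
```

View pics/w3.png

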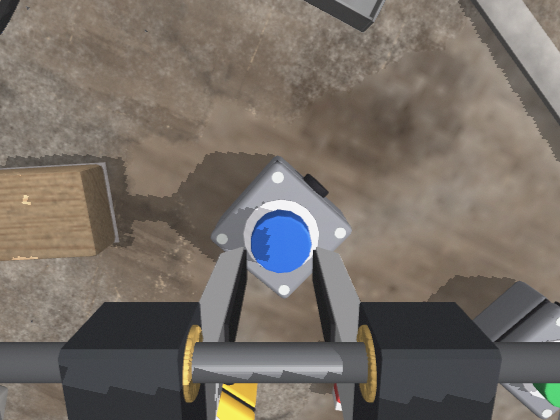

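The fingers are centred over the blue cap at (281,240) and are still closing. I'll finish closing, then descend slowly.

Call:
carry_out([
  [255,[0,0,0],0],
  [255,[0,0,0],0],
  [255,[0,0,0],0],
  [255,[0,0,5],0],
  [255,[0,0,5],0],
  [255,[0,0,5],0],
  [255,[0,0,5],0],
  [255,[0,0,0],0],
])

```text
time: 4.1
tool_pos: [0.6304, 0.0653, 0.0879]
ee_rot: [-3.141, 0.002, 0.454]
wrist_force: [-0.2, -0.1, 0.5]
width: 0.0003
finger_force: 0.0
```

Call:
carry_out([
  [255,[0,0,2],0],
  [255,[0,0,2],0],
  [255,[0,0,2],0],
  [255,[0,0,2],0],
  [255,[0,0,2],0],
  [255,[0,0,2],0],
  [255,[0,0,0],0],
  [255,[0,0,0],0],
])

```text
time: 4.9
tool_pos: [0.6314, 0.0653, 0.0776]
ee_rot: [3.141, -0.0, 0.454]
wrist_force: [-0.7, -0.2, 1.3]
width: 0.0006
finger_force: 1.0
```

Call:
carry_out([
  [255,[0,0,1.5],0],
  [255,[0,0,1.5],0],
  [255,[0,0,1],0],
  [255,[0,0,0],0],
  [255,[0,0,0],0],
])

```text
time: 5.4
tool_pos: [0.6314, 0.0653, 0.0741]
ee_rot: [3.141, -0.001, 0.454]
wrist_force: [-0.4, -0.0, 4.6]
width: 0.0006
finger_force: 2.4
```

Call:
carry_out([
  [255,[0,0,1],0],
  [255,[0,0,1],0],
  [255,[0,0,0],0],
  [255,[0,0,0],0],
])

```text
time: 5.8
tool_pos: [0.6315, 0.0653, 0.073]
ee_rot: [3.141, -0.001, 0.454]
wrist_force: [-2.6, -0.5, 8.4]
width: 0.0005
finger_force: 4.0
```

The force is 8.4 N and climbing steeply, so blue is at its stop and into the cushion. I'll lift and head for white.

Call:
carry_out([
  [255,[0,0,-5],0],
  [255,[0,0,-20],0],
  [255,[0,0,-30],0],
  [255,[0,0,-40],0],
  [255,[0,0,-35],0],
  [255,[-35,13,0],0],
  [255,[-35,14,0],0],
  [255,[-35,14,0],0],
])

```text
time: 6.6
tool_pos: [0.554, -0.0182, 0.2007]
ee_rot: [-3.142, 0.001, 0.455]
wrist_force: [-0.1, -1.0, -0.2]
width: 0.0004
finger_force: 0.0
```

Call:
carry_out([
  [255,[-35,13,0],0],
  [255,[-35,14,0],0],
  [255,[-35,14,0],0],
  [255,[-35,14,0],0],
  [255,[-35,14,0],0],
  [255,[-30,12,0],0],
  [255,[-26,10,0],0],
  [255,[0,0,0],0],
])

```text
time: 7.4
tool_pos: [0.3853, -0.2023, 0.2008]
ee_rot: [-3.141, 0.001, 0.449]
wrist_force: [1.1, 0.9, -0.8]
width: 0.0004
finger_force: 0.0
```

Call:
carry_out([
  [255,[0,0,0],0],
  [255,[0,0,0],0],
])

```text
time: 7.6
tool_pos: [0.3876, -0.2, 0.2011]
ee_rot: [-3.141, -0.0, 0.455]
wrist_force: [0.1, 0.7, 0.5]
width: 0.0003
finger_force: 0.0
```

```bash
python3 - <<'E'
from h import *
c=robot.get_calibration("wrist");im=robot.snapshot("wrist");cv2.imwrite("pics/w4.png",im)
P=[.426,-.182,.068]; q=np.linalg.inv(c["T"])@np.append(P,1); f=210/np.tan(np.radians(c["vfov"]/2))
g=(q[0]/q[2]*f+c["cx"],q[1]/q[2]*f+c["cy"]); v,s=blob(im,"white",g,60)
h=plane(c,v,.068);print(g,v,s,h)
t=robot.snapshot("top");ct=robot.get_calibration("top");u,s=blob(t,"blue",(241,166));print("blue",u,plane(ct,u,.06))
o=robot.get_obs();print(o["time"],o["tool_pos"],o["ee_rot"],to([*h[:2],.09]))
E
```

```text
(np.float64(280.97008963890994), np.float64(154.92639725461086)) [281.50678119 151.16772152] [  37   29   51   57 2212] [ 0.42881651 -0.18109049  0.068     ]
blue [240.84251969 165.34645669] [0.62830919 0.06315536 0.06      ]
7.7 [ 0.38773967 -0.19982309  0.20121257] [-3.14110414e+00 -5.33040817e-05  4.55573737e-01] [ 45.12335644   1.30517956 111.21435101]
```

View pics/w4.png

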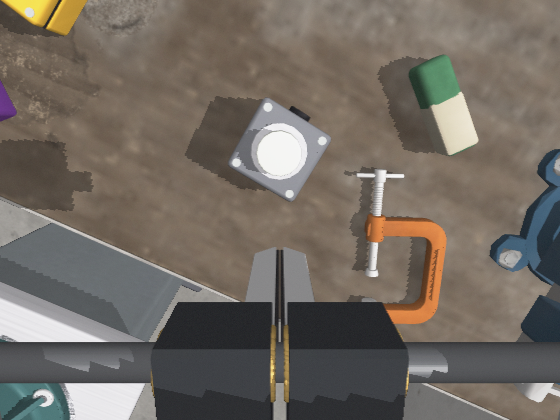

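The white cap sits at about (281,153), and the mask took in a bit of the ring. I'll move 44 mm ahead and go down.

Call:
carry_out([
  [255,[22,1,0],0],
  [255,[22,0,0],0],
  [255,[0,0,30],0],
  [255,[0,0,35],0],
  [255,[0,0,25],0],
  [255,[0,0,15],0],
  [255,[0,0,6],0],
  [255,[0,0,0],0],
])

```text
time: 8.5
tool_pos: [0.427, -0.1814, 0.0897]
ee_rot: [-3.14, 0.001, 0.455]
wrist_force: [0.5, 0.3, 1.1]
width: 0.0006
finger_force: 0.0
```

Call:
carry_out([
  [255,[0,0,2],0],
  [255,[0,0,2],0],
  [255,[0,0,2],0],
  [255,[0,0,2],0],
  [255,[0,0,2],0],
  [255,[0,0,2],0],
  [255,[0,0,0],0],
  [255,[0,0,0],0],
])

```text
time: 9.3
tool_pos: [0.4274, -0.1824, 0.0786]
ee_rot: [3.141, -0.0, 0.454]
wrist_force: [-0.6, 0.3, 1.9]
width: 0.0001
finger_force: 0.8
```

Call:
carry_out([
  [255,[0,0,1.5],0],
  [255,[0,0,1.5],0],
  [255,[0,0,1],0],
  [255,[0,0,0],0],
  [255,[0,0,0],0],
])

```text
time: 9.8
tool_pos: [0.4273, -0.1824, 0.0744]
ee_rot: [3.141, -0.0, 0.454]
wrist_force: [0.3, -0.6, 1.0]
width: 0.0004
finger_force: 0.7
```

Call:
carry_out([
  [255,[0,0,1],0],
  [255,[0,0,1],0],
  [255,[0,0,0],0],
  [255,[0,0,0],0],
])

```text
time: 10.2
tool_pos: [0.4274, -0.1824, 0.0735]
ee_rot: [3.141, -0.0, 0.454]
wrist_force: [-0.9, -0.8, 7.4]
width: 0.0007
finger_force: 3.3
```

Call:
carry_out([
  [255,[0,0,0.7],0],
  [255,[0,0,0],0],
  [255,[0,0,0],0],
])

```text
time: 10.5
tool_pos: [0.4274, -0.1824, 0.073]
ee_rot: [3.141, -0.0, 0.454]
wrist_force: [-0.3, 0.5, 7.7]
width: 0.0004
finger_force: 3.9
```

Call:
carry_out([
  [255,[0,0,-5],0],
  [255,[0,0,-20],0],
  [255,[0,0,-35],0],
  [255,[0,0,-40],0],
  [255,[0,0,-27],0],
  [255,[38,13,0],0],
  [255,[38,13,0],0],
  [255,[38,13,0],0],
])

```text
time: 11.3
tool_pos: [0.5474, -0.1669, 0.1984]
ee_rot: [-3.141, 0.001, 0.453]
wrist_force: [-0.3, -0.8, 0.5]
width: 0.0007
finger_force: 0.0
```

Call:
carry_out([
  [255,[37,12,0],0],
  [255,[0,0,0],0],
  [255,[0,0,0],0],
  [255,[0,0,0],0],
])

```text
time: 11.7
tool_pos: [0.584, -0.1619, 0.1984]
ee_rot: [-3.141, 0.001, 0.453]
wrist_force: [-1.1, 0.3, 0.1]
width: 0.0001
finger_force: 0.0
```

```bash
python3 - <<'E'
from h import *
c=robot.get_calibration("wrist");im=robot.snapshot("wrist");cv2.imwrite("pics/w5.png",im)
P=[.626,-.1425,.068]; q=np.linalg.inv(c["T"])@np.append(P,1); f=210/np.tan(np.radians(c["vfov"]/2))
g=(q[0]/q[2]*f+c["cx"],q[1]/q[2]*f+c["cy"]); v,s=blob(im,"green",g,60)
h=plane(c,v,.068);print(g,v,s,h)
o=robot.get_obs();print(o["time"],o["tool_pos"],o["ee_rot"],to([*h[:2],.09]))
E
```

```text
(np.float64(281.3264440839073), np.float64(150.01858484830228)) [285.21391753 151.23582474] [  43   39   44   46 1552] [ 0.62647994 -0.14562917  0.068     ]
11.75 [ 0.58400936 -0.16203914  0.19902828] [-3.14150617e+00  4.85167379e-04  4.53152767e-01] [ 45.42129589   3.84941174 109.00592503]
```

View pics/w5.png

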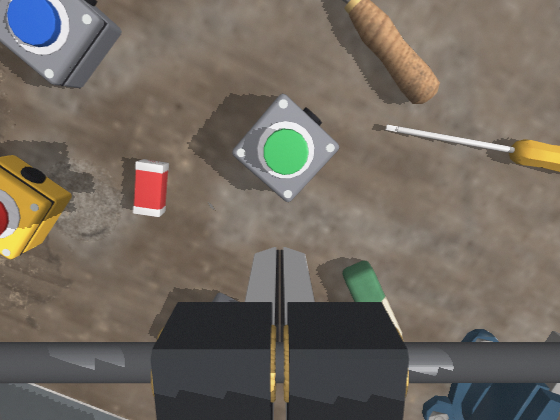

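The green cap is at (285,151), so the move is 45 mm ahead, 4 mm in tool y and 109 mm down.

Call:
carry_out([
  [255,[22,2,0],0],
  [255,[23,2,0],0],
  [255,[0,0,30],0],
  [255,[0,0,35],0],
  [255,[0,0,25],0],
  [255,[0,0,13],0],
  [255,[0,0,6],0],
  [255,[0,0,0],0],
])

```text
time: 12.55
tool_pos: [0.6271, -0.146, 0.0903]
ee_rot: [3.141, -0.0, 0.453]
wrist_force: [0.3, -0.3, 0.8]
width: 0.0006
finger_force: 0.0
```

Call:
carry_out([
  [255,[0,0,2],0],
  [255,[0,0,2],0],
  [255,[0,0,2],0],
  [255,[0,0,2],0],
  [255,[0,0,2],0],
  [255,[0,0,2],0],
  [255,[0,0,0],0],
  [255,[0,0,0],0],
])

```text
time: 13.35
tool_pos: [0.6277, -0.1458, 0.078]
ee_rot: [3.141, -0.001, 0.454]
wrist_force: [0.9, -0.6, 1.2]
width: 0.0002
finger_force: 1.0
```

Call:
carry_out([
  [255,[0,0,1.5],0],
  [255,[0,0,1.5],0],
  [255,[0,0,1],0],
  [255,[0,0,0],0],
  [255,[0,0,0],0],
])

```text
time: 13.85
tool_pos: [0.6277, -0.1458, 0.0742]
ee_rot: [3.141, -0.001, 0.454]
wrist_force: [0.1, -0.2, 3.8]
width: 0.0009
finger_force: 2.2
```

Call:
carry_out([
  [255,[0,0,1],0],
  [255,[0,0,1.2],0],
  [255,[0,0,0],0],
  [255,[0,0,0],0],
])

```text
time: 14.25
tool_pos: [0.6277, -0.1458, 0.073]
ee_rot: [3.14, -0.001, 0.454]
wrist_force: [-1.0, 0.4, 7.1]
width: 0.0004
finger_force: 3.9
```

Call:
carry_out([
  [255,[0,0,-5],0],
  [255,[0,0,-20],0],
  [255,[0,0,-35],0],
  [255,[0,0,-40],0],
  [255,[0,0,-27],0],
  [255,[-25,0,0],0],
  [255,[-35,0,0],0],
  [255,[-35,0,0],0],
])

```text
time: 15.05
tool_pos: [0.5405, -0.1873, 0.197]
ee_rot: [-3.139, 0.002, 0.455]
wrist_force: [-0.3, -0.5, 0.1]
width: 0.0003
finger_force: 0.0
```

Call:
carry_out([
  [255,[-15,0,0],0],
  [255,[0,0,0],0],
  [255,[0,0,0],0],
  [255,[0,0,0],0],
])

```text
time: 15.45
tool_pos: [0.5294, -0.1934, 0.1981]
ee_rot: [-3.141, -0.0, 0.455]
wrist_force: [0.6, -0.9, -0.4]
width: 0.0002
finger_force: 0.0
```

```bash
python3 - <<'E'
from h import *
im=robot.snapshot("wrist");s=robot.snapshot("scene")
cv2.imwrite("pics/end.png",np.hstack([cv2.resize(im,(400,300)),cv2.resize(s[100:370,150:430],(400,386))[:300]]))
E
```

```text
(no output)
```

View pics/end.png

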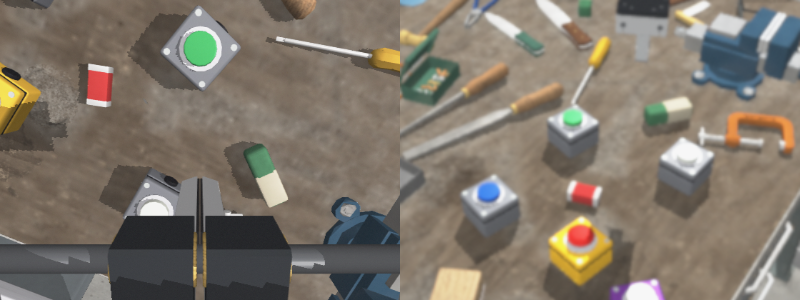

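The right half shows the blue, green and white caps sunk low in their rings. Red is still proud, and nothing has been shifted.

```bash
python3 -c "
from bench import robot
print(robot.close_job())"
```

```text
the job is handed in; nothing more can be done
None
```

I pressed blue, then white, then green, each to its stop (7–8 N at the wrist). The red station and bystanders look unmoved in the last picture, and I handed the job in at about 15.6 s, but the interface returned no verdict.

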